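# Clear the test box's sprung cover and hold it just below its balance point

### The arm

A 6-joint arm with a two-finger parallel gripper is mounted at the origin on the work surface. World frame = base frame: x ahead of the robot, y to its left, z up, the work surface at z = 0. Lengths are in mm, angles in rad, forces in N, time in s.
With the tool pointing down it reaches from about 250 to 725 mm from the base axis. Payload 4 kg.
Tool frame: the origin (TCP) lies between the finger pads, 19 mm behind the fingertips; this is the grasp point; z points along the fingers, y is the line along which they close (so a half turn about z gives the same grasp; the last joint's range is limited). The gripper opens to 85 mm and grips with 20 to 120 N. Pads are 22 mm wide; open, the fingers measure 114 mm over their backs; the gripper's body (76 mm by 85 mm) begins 54 mm behind the grasp point. The pads swing forward as they close: fully open they stand 13 mm farther back than shut.
Start: joints at [1.288, 0.241, 0.005, 1.335, 0, 1.571], TCP at [139.521, 480.139, 250.006] pointing down, gripper open.
Joint ranges: [-2.72, 2.72], [-1.05, 1.87], [-1.09, 1.28], [-1.99, 2.15], [-1.42, 1.44], [-3.14, 3.14]. Speed limits (rad/s): [2.79, 2.79, 3.14, 3.14, 3.14, 3.14].

### API

Orientations are given as a unit quaternion [x, y, z, w].
In Python, from station import read_state, vision, job gives the robot as it stands.
- The arm moves only by the shell command python3 -m crank 'ROWS' [FORCE]. ROWS is JSON, a list of rows, each a list of 5 numbers: the shift along the tool's x, y, z as a fraction of full scale, then the turn about the tool's z as a fraction of full scale, then the opening, from 0 (shut) to 1 (fully open). In form: [[dx, dy, dz, spin, claw], ...]. A call has 1 to 20 rows; each row shifts and turns the commanded pose from where the row before left it, along the tool's axes as they then stand; what a row does not reach is not made up. Full scale, the value 1, is 0.04 m for a shift and 0.1 rad for a turn. A row lasts 1/12 s, in which the tool goes at most 41.7 mm and 7.16 degrees, less where a joint would pass 70% of its speed; a pose out of reach is approached as far as the arm can. A call with a number of a shift or a turn outside -1 to 1 is refused whole. A call with a gripper value outside its range is refused whole. The fingers move at their own pace and stop on an object; FORCE is the grip in N (left out, the last holds). Time passes only in rows, so rows that do not move let the fingers close. It gives the time, the measured TCP pose, the force, the opening and the grip force at its end, in the units of the state.
- read_state(): the state, without advancing time (a new reading comes with each control period).
- vision.camera(name): name is "scene" or "top" or "wrist"; returns (picture, depth): 420x560x3 uint8, blue, green, red; 420x560 float32, mm along the optical axis (not along the pixel's ray), 0 where there is no reading.
- vision.calibration(name): a dict with "K" (3x3 intrinsics, pixels), "R" (3x3) and "t" (3): a world point X has camera coordinates R X + t; the wrist camera has in their place "mount" (4x4, takes a point from camera to tool coordinates, whose origin is the TCP and whose axes are the flange's). Camera axes: x right, y down, z forward; pixel columns grow to the right and rows downward; lengths in mm; the calibration is good to about 2 mm. A picture is of the moment at which its call begins: read the wrist's pose just before it. calibration takes no time and is no camera call.
- job.finish_job(): hands the job in; it is judged then, once.
Trained networks look in the newest picture that a camera, given by its name, has taken for a name from the list of things; names that differ only in an ending like _2 or _b are one class to them, and where a whole thing is asked for, a point or a joint stands for the part that bears it (a point fixed in the world has none). Each returns a list of dicts, best first, with "p" (0 to 1); they miss things now and then, are a little off and sometimes report something else, mostly with a low value. They report only what shows in the picture. A call takes as long as a camera call.
- vision.spot_in(thing, camera): "at" ([x, y, z] in mm, in world coordinates, good to about 4 mm: the middle of the surface that is visible of it).
The state is a dict: "t": time; "joint_pos": joint angles; "joint_velocities": joint speeds; "joint_torque": joint torques, N m; "ee_pos": TCP position; "eef_rot": TCP orientation; "contact_force": force on the tool from outside, world axes, zero at the start; "moment": the same for the moment, N m; "gripper_width": finger opening in mm; "finger_force": force on a finger pad.
Only numpy, scipy, OpenCV 4.12 (cv2) and the standard library are available. Lean on these libraries where they do the work, as an engineer would, in place of code of your own. Each camera call takes 0.05 s, during which the arm holds its last target. There are 200 camera calls.

### The job

I need to reset the hinge spring of the test box: first take the headset off the box's cover and hang it astride the bar of the rail, one ear cup on each side, and let go of it. Then take the cover by its handle bar, raise it a little past its balance point (57 degrees open) without letting it get away and spring right up, lower it back gently and finish while still holding it by the bar, still, about seven degrees below balance (50 degrees open). Never let the cover drop, do not lift it with the headset still on it or let the headset fall, and leave the other things on the bench where they are.

Things in the scene. Friction and masses are not known exactly. Their poses are not given: they have to be found in the camera images.
- headset: black headset standing on the cover, 157 (y) x 56 (x) x 140 mm, about 0.2 kg: two ear cups, 100 mm apart inside, joined by an arched band. Origin midway between the cups at their underside; z up, y from cup to cup. On top a firm crown block 30 (x) x 70 (y) mm, from z = 116 to 140 mm: pinch it from above across its 30 mm, fingertips above its underside so that the bar can bear there
- crown (a point): centre of the underside of the headset's crown block, 116 mm above the headset's origin: bears on the rail's bar when hung
- rail: fixed rail: a level steel bar of 14 mm diameter, 280 mm long, along the rail's own x, axis 155 mm above the bench, on two dark posts (18 mm square, 162 mm tall) 270 mm apart. Origin on the bench under the bar's middle. Hung, the headset's y lies across the bar (headset x along the bar)
- case: fixed grey metal test box, 200 (x) x 240 (y) x 85 mm, with an aluminium cover hinged along its far (+x) top edge. Origin on the bench under its centre; x from its front (handle side, towards the robot) to its hinge. Shut, the cover's top lies 94 mm above the bench and is level
- lid (a joint): opening angle of the cover, rad: 0 shut, grows as the handle side swings up and away from the robot; stop at 1.75. Cover 0.95 kg with a helper spring: balance at 1.00 rad (57 degrees); below it the cover falls shut, above it springs open. Lifting from shut takes 0.95 N at the bar; 0.12 rad below balance it still bears down with about 0.45 N. Hinge drag is slight: it does not stay by itself
- lid_hinge (a point): middle of the cover's hinge axis: 100 mm beyond the case's origin along the case's x, 90 mm above the bench; the axis runs along the case's y
- bar_mid (a point): middle of the cover's handle, a round steel bar of 12 mm diameter parallel to the hinge, 260 mm from the hinge axis in the plane of the cover (260 cos(angle) mm in front of the hinge, 260 sin(angle) mm above it), 60 mm out from the cover's front edge, 112 mm free between its two arms. Gripped across from above, tool pointing down, it turns between the fingers as the cover swings
- spool: bystander: flat metal spool, 56 mm diameter, 36 mm tall, standing under the rail near one post; origin under its centre
- screwdriver: bystander: screwdriver lying in front of the test box, along its front; origin under its middle
- mug: bystander: white mug, 80 mm across, 90 mm tall, left side of the bench; origin under its centre
- meter: bystander: black hand meter lying flat, 150 x 75 x 36 mm, right side of the bench; origin under its centre
- tray: bystander: grey divided parts tray, 120 x 90 x 30 mm, right side; origin under its centre
- flask: bystander: white bottle, 60 mm diameter, 140 mm tall, left side; origin under its centre
- board: bystander: green circuit board lying flat at the back, 90 x 120 x 12 mm; origin under its centre

How it is judged (in metres and radians):
On the way, in this order (a step that is already met when the one before it is completed fails the run):
1. the headset hangs astride the rail's bar, let go (x of crown in the frame of rail between -0.115 and 0.115 m and y of crown in the frame of rail between -0.025 and 0.025 m and z of crown in the frame of rail between 0.145 and 0.18 m and angle between headset's own z axis and vertical below 0.4 rad and contact force between headset and rail above 0.5 N and contact force between headset and the arm below 0.1 N and contact force between headset and the fingers below 0.1 N and linear speed of headset below 0.05 m/s), for 0.3 s.
2. the cover is raised past its balance point (value of joint lid above 1.02 rad), for 0.1 s.
At the end, for the whole second after the job is handed in: Fingers hold the cover by its handle bar, still (under 0.05 rad/s, over 0.1 N), at 0.75 to 0.97 rad; the headset hangs free and still on the rail: crown underside within 25 mm of the bar sideways, 115 mm of its middle, 145-180 mm high, tilt under 0.4 rad, robot clear of it (all of step 1 and value of joint lid between 0.75 and 0.97 rad and velocity of joint lid between -0.05 and 0.05 rad/s and (contact force between the fingers and lid_c1 above 0.1 N or contact force between the fingers and lid_c2 above 0.1 N or contact force between the fingers and lid_c3 above 0.1 N)); the arm keeps its last pose, push and grip.
It fails at once if the cover gets away and springs open (over 1.40 rad) (value of joint lid above 1.4 rad).
It fails at once if the cover drops (closing faster than 2 rad/s) (velocity of joint lid below -2 rad/s).
It fails at once if the cover is lifted with the headset on it (value of joint lid above 0.15 rad and horizontal distance between headset and rail above 0.15 m).
It fails at once if the headset is dropped or tipped over (angle between headset's own z axis and vertical above 1 rad or height (world z) of headset below 0.02 m).
It fails at once if another thing on the bench is shifted by more than 30 mm (distance of any of spool, screwdriver, mug, meter, tray, flask, board from where it was at the start of the episode above 0.03 m).
It also fails if it takes over 64 s, if anything falls off the work surface, if the arm or the gripper's body presses on something with over 40 N, if the wrist force passes 120 N, or if a joint passes its speed limit or range.

## Working session

There is one attempt and no reset: what is moved stays moved. The work goes in short steps, Python scripts to look and compute and a shell command to move; the robot and the scene stay as the last step left them, time stands still between calls to the robot, and variables do not carry over. Pictures are saved under pics/ and viewed, at most 10 in all, crops included, and the job is handed in when it is done.

```bash
ls; mkdir -p pics; cat > h.py <<'E'
import numpy as np, cv2
from station import read_state, vision, job
from scipy.spatial.transform import Rotation as Ro
def cloud(cam):
    im,d=vision.camera(cam); c=vision.calibration(cam); K=np.array(c["K"])
    v,u=np.mgrid[:d.shape[0],:d.shape[1]]
    P=np.stack([(u-K[0,2])/K[0,0]*d,(v-K[1,2])/K[1,1]*d,d],-1)
    if "R" in c: W=(P-np.array(c["t"]))@np.array(c["R"])
    else:
        M=np.array(c["mount"]); s=cloud.s
        W=(P@M[:3,:3].T+M[:3,3])@Ro.from_quat(s["eef_rot"]).as_matrix().T+np.array(s["ee_pos"])
    W[d==0]=np.nan
    return im,d,W
E
python3 - <<'E'
from h import *
s=read_state(); print(s)
for cam in("scene","top"):
    im,d,W=cloud(cam); cv2.imwrite(f"pics/{cam}0.png",im); np.save(f"{cam}0.npy",W)
    for n in "headset crown rail case lid bar_mid spool screwdriver mug meter tray flask board".split():
        print(cam,n,[(np.round(r["at"]).tolist(),round(r["p"],2)) for r in vision.spot_in(n,cam)[:2]])
E
```

```text
pics
{'t': 0.0, 'joint_pos': array([1.28796439e+00, 2.41417289e-01, 3.72040328e-03, 1.33519232e+00,
       1.78703354e-05, 1.57080045e+00]), 'joint_velocities': array([ 2.04566502e-04,  1.15339532e-05,  7.98433850e-04, -1.01159559e-03,
        1.47303496e-03, -9.08341519e-04]), 'joint_torque': array([-1.34045174e-03, -3.72314429e+01,  2.52411819e+01,  1.69955799e-02,
       -2.27901028e-04, -4.46640144e-06]), 'ee_pos': array([139.36796161, 479.56731432, 249.10930099]), 'eef_rot': array([ 1.40947063e-01,  9.90016581e-01, -1.03473429e-03, -1.56334343e-04]), 'contact_force': array([0.28848027, 0.4035553 , 1.45854626]), 'moment': array([ 0.02931202, -0.03605415, -0.00974722]), 'finger_force': 0.0, 'gripper_width': 85.48263511788726}
scene headset [([620.0, -134.0, 156.0], 0.96)]
scene crown [([622.0, -139.0, 151.0], 0.66)]
scene rail [([604.0, 182.0, 48.0], 0.81), ([622.0, -136.0, 155.0], 0.61)]
scene case [([650.0, -141.0, 97.0], 0.59), ([621.0, -136.0, 152.0], 0.22)]
scene lid [([642.0, -182.0, 97.0], 0.88)]
scene bar_mid [([643.0, -180.0, 98.0], 0.66), ([621.0, -134.0, 155.0], 0.22)]

[... 297 characters left out ...]
424.0, 489.0, 86.0], 0.97)]
scene board [([793.0, 17.0, 14.0], 0.72)]
top headset [([615.0, -147.0, 217.0], 0.88)]
top crown [([618.0, -148.0, 214.0], 0.9), ([657.0, 168.0, 35.0], 0.37)]
top rail [([582.0, 171.0, 9.0], 0.58)]
top case [([605.0, -206.0, 93.0], 0.64), ([600.0, -207.0, 94.0], 0.33)]
top lid [([603.0, -206.0, 98.0], 0.79)]
top bar_mid [([604.0, -209.0, 97.0], 0.62)]
top spool [([658.0, 167.0, 37.0], 0.79)]
top screwdriver [([428.0, -217.0, 20.0], 0.53)]
top mug [([584.0, 168.0, 8.0], 0.59), ([598.0, 501.0, 44.0], 0.58)]
top meter [([400.0, -484.0, 38.0], 0.64)]
top tray [([612.0, -483.0, 1.0], 0.87)]
top flask [([413.0, 461.0, 93.0], 0.73)]
top board [([790.0, 8.0, 12.0], 0.56)]
```

View pics/scene0.png

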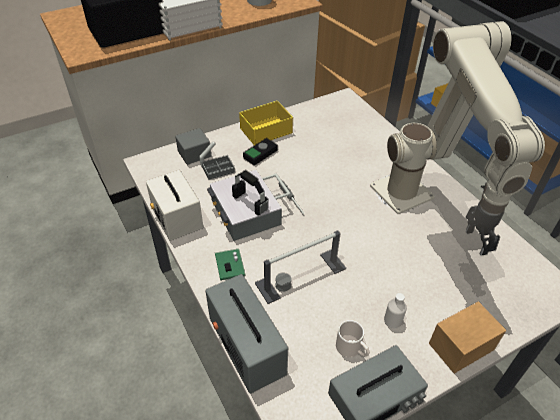

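View pics/top0.png

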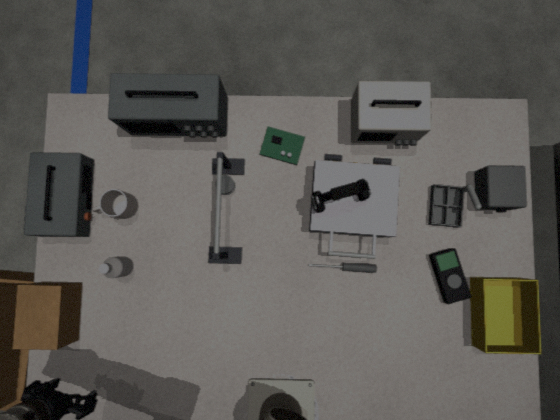

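```bash
python3 - <<'E'
from h import *
def fit(n,m,W):
    p=W[m]; 
    if len(p)<5: print(n,len(p)); return
    r=cv2.minAreaRect(p[:,:2].astype(np.float32)); print(n,len(p),np.round(p.min(0)),np.round(p.max(0)),"med",np.round(np.median(p,0)),"rect",np.round(r[0],1),np.round(r[1],1),round(r[2],1))
for cam in("scene","top"):
    W=np.load(cam+"0.npy"); x,y,z=np.moveaxis(W,-1,0)
    fit(cam+" crown",(z>215)&(z<255)&(x>500)&(x<720)&(y<-50)&(y>-260),W)
    fit(cam+" lid",(z>84)&(z<103)&(x>400)&(x<760)&(y<20)&(y>-360),W)
    fit(cam+" bar",(z>70)&(z<110)&(x>400)&(x<505)&(y<20)&(y>-360),W)
    fit(cam+" rail",(z>140)&(z<170)&(x>350)&(x<800)&(y<320)&(y>40),W)
    fit(cam+" spool",(z>25)&(z<50)&(x>620)&(x<700)&(y<220)&(y>120),W)
E
```

```text
scene crown 185 [ 598. -192.  215.] [644. -98. 241.] med [ 623. -142.  233.] rect [ 619.7 -147.7] [37.4 98.3] 16.4
scene lid 1933 [ 450. -326.   84.] [746. -72. 103.] med [ 649. -177.   95.] rect [ 597.1 -198.2] [251.6 287. ] 85.9
scene bar 133 [ 450. -265.   82.] [ 505. -120.  105.] med [ 466. -193.   94.] rect [ 476.8 -192.6] [ 54.9 145.2] 0.5
scene rail 391 [443. 163. 140.] [733. 188. 170.] med [595. 177. 160.] rect [588.1 175.7] [289.8  23.8] 0.1
scene spool 175 [636. 145.  27.] [691. 209.  47.] med [664. 179.  37.] rect [662.7 179. ] [58.3 54.9] 37.8
top crown 430 [ 597. -203.  215.] [ 641. -105.  238.] med [ 618. -153.  232.] rect [ 619.7 -153.8] [30. 97.] 16.2
top lid 5685 [ 451. -325.   84.] [744. -77. 103.] med [ 605. -208.   94.] rect [ 596.8 -199.5] [240.8 286. ] 86.4
top bar 301 [ 451. -256.   82.] [ 504. -127.  100.] med [ 463. -194.   94.] rect [ 477.6 -191.7] [128.7  52.9] 89.5
top rail 606 [443. 164. 143.] [729. 184. 168.] med [585. 173. 161.] rect [586.2 174. ] [ 17.7 286.4] 89.7
top spool 199 [634. 152.  26.] [689. 204.  42.] med [661. 173.  36.] rect [663.5 177.2] [54.5 51.2] 51.2
```

The scene view shows the headset on the cover at about (250,185), the rail at about (300,250) with the spool near its far post, and the cover's handle at (290,190). The top view agrees: headset band (342,193), turned 16 deg; handle bar at (353,255); rail (220,205) along world x with the spool at (226,183).

I'll turn the tool and rise first, then go above the headset.

```bash
python3 -m crank '[[0,0,-0.25,1,1],[0,0,-0.25,1,1],[0,0,-0.25,1,1],[0,0,-0.25,1,1],[0,0,-0.25,1,1],[0,0,-0.25,1,1],[0,0,-0.25,1,1],[0,0,-0.25,1,1],[0,0,-0.25,1,1],[0,0,-0.25,1,1],[0,0,0,0,1]]'
python3 -m crank '[[-0.4,0.15,0,0,1],[-0.7,0.27,0,0,1],[-0.7,0.27,0,0,1],[-0.7,0.27,0,0,1],[-0.7,0.27,0,0,1],[-0.7,0.27,0,0,1],[-0.7,0.27,0,0,1],[-0.7,0.27,0,0,1],[-0.7,0.27,0,0,1],[-0.7,0.27,0,0,1],[-0.7,0.27,0,0,1],[-0.7,0.27,0,0,1],[-0.7,0.27,0,0,1],[-0.7,0.27,0,0,1]]'
python3 -m crank '[[-0.7,0.27,0,0,1],[-0.7,0.27,0,0,1],[-0.7,0.27,0,0,1],[-0.7,0.27,0,0,1],[-0.7,0.27,0,0,1],[-0.7,0.27,0,0,1],[-0.7,0.27,0,0,1],[-0.7,0.27,0,0,1],[-0.7,0.27,0,0,1],[-0.7,0.27,0,0,1],[-0.5,0.2,0,0,1],[-0.3,0.1,0,0,1],[0,0,0,0,1],[0,0,0,0,1],[0,0,0,0,1]]'
python3 - <<'E'
from h import *
cloud.s=s=read_state(); print(s["t"],s["ee_pos"],s["joint_pos"],s["contact_force"]); print(Ro.from_quat(s["eef_rot"]).as_matrix().round(3)); print(np.round(vision.calibration("wrist")["mount"],3))
im,d,W=cloud("wrist"); cv2.imwrite("pics/w1.png",im); np.save("w1.npy",W)
z=W[...,2]
for n,m in(("crown",z>222),("band",(z>150)&(z<=222)),("lid",(z>85)&(z<102))):
    m=m&(W[...,0]>400)&(W[...,1]<0); p=W[m]
    if len(p)>20: r=cv2.minAreaRect(p[:,:2].astype(np.float32)); print(n,len(p),r,np.median(p,0),np.percentile(p[:,2],[5,95]))
E
```

```text
t: 2.32
ee_pos: [139.7, 480.9, 352.1]
eef_rot: [0.599, 0.801, 0.002, -0.001]
contact_force: [0.5, 0.5, -0.6]
gripper_width: 85.5
finger_force: 0.0
t: 3.48
ee_pos: [388.3, 156.0, 349.6]
eef_rot: [0.597, 0.802, -0.0, -0.0]
contact_force: [-0.6, 1.1, -0.4]
gripper_width: 85.5
finger_force: 0.0
t: 4.73
ee_pos: [591.1, -107.1, 349.6]
eef_rot: [0.598, 0.802, -0.0, -0.001]
contact_force: [-1.0, 0.5, 0.6]
gripper_width: 85.4
finger_force: 0.0
4.7333 [ 591.05188986 -107.11198195  349.61671385] [-1.79436607e-01  4.46078376e-01  5.53937809e-01  1.67971754e+00
  3.36733573e-04  1.10187520e+00] [-1.00363544  0.45147576  0.60831111]
[[-0.285  0.958 -0.001]
 [ 0.958  0.285  0.001]
 [ 0.001 -0.001 -1.   ]]
[[ 1.00000e-03 -9.60000e-01 -2.80000e-01  7.02800e+01]
 [ 1.00000e+00  2.00000e-03 -1.00000e-03 -3.48000e-01]
 [ 1.00000e-03 -2.80000e-01  9.60000e-01 -1.24421e+02]
 [ 0.00000e+00  0.00000e+00  0.00000e+00  1.00000e+00]]
crown 48277 ((600.8824462890625, -143.3875274658203), (149.1829071044922, 115.854248046875), 16.16061782836914) [595.53340555 -98.31966281 400.91794108] [234.57586618 422.05357286]
band 3065 ((724.013671875, -230.37510681152344), (125.786376953125, 399.5245056152344), 53.85773849487305) [ 609.60838509 -104.45876939  179.95123501] [150.7709992  219.14460516]
lid 28009 ((692.9150390625, -210.98193359375), (252.189208984375, 485.48468017578125), 82.77741241455078) [ 599.51315415 -190.82642899   94.55421313] [92.92853197 96.44592375]
```

```bash
python3 - <<'E'
from h import *
W=np.load("w1.npy"); z=W[...,2]; rc=np.argwhere((z>228)&(z<245)); print(rc.min(0),rc.max(0))
p=W[(z>228)&(z<245)]; q=p[:,:2]; a=np.radians(16.6); c=q@np.array([[np.cos(a),-np.sin(a)],[np.sin(a),np.cos(a)]])
print(len(p),np.median(p,0),cv2.minAreaRect(q.astype(np.float32)),np.percentile(c,[1,99],axis=0))
T=np.load("top0.npy"); S=np.load("scene0.npy")
for n,V in(("top",T),("scene",S)):
  x,y,z=np.moveaxis(V,-1,0)
  for nm,m in(("rail",(z>140)&(z<170)&(x>470)&(x<705)&(y<200)&(y>150)),("bar",(z>75)&(z<110)&(x>440)&(x<475)&(y<-145)&(y>-240))):
    p=V[m]; i,j=(0,1) if nm=="rail" else (1,0)
    print(n,nm,len(p),np.polyfit(p[:,i]-(587 if i==0 else -192),p[:,j],1),np.percentile(p[:,2],[5,50,95]))
E
```

```text
[235 280] [318 319]
3162 [ 618.96919175 -151.43268924  234.27735052] ((620.15234375, -154.7306671142578), (30.04294776916504, 70.59717559814453), 16.528053283691406) [[ 535.1253     -358.04113121]
 [ 564.48362723 -290.84569164]]
top rail 465 [-4.82318171e-03  1.73654850e+02] [155.72511843 160.80816486 164.41264925]
top bar 146 [6.22198327e-02 4.60020691e+02] [89.59670255 93.59077297 98.06190454]
scene rail 274 [-6.18373474e-03  1.76764820e+02] [153.86619538 160.90222082 166.44052156]
scene bar 57 [6.03068638e-02 4.62307351e+02] [ 88.30141009  95.5033482  102.35438232]
```

View pics/w1.png

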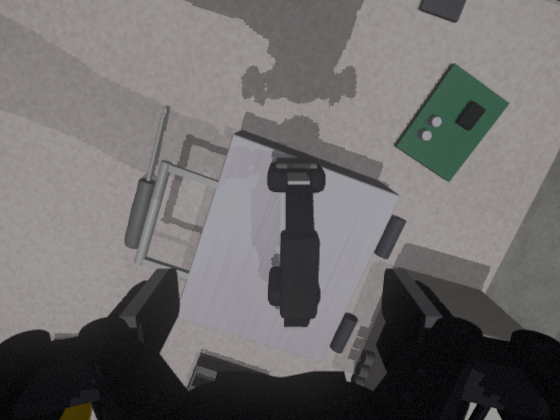

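The wrist view confirms the crown block at pixel (299,277), centre (620,-154.6), top at z=234, turned 16.5 deg. It is long and clear of other things, so I'll move over it and descend.

```bash
python3 -m crank '[[-0.22,0.06,0,0,1],[-0.22,0.06,0,0,1],[-0.22,0.06,0,0,1],[-0.22,0.06,0,0,1],[-0.22,0.06,0,0,1],[-0.23,0.06,0,0,1],[0,0,0.3,0,1],[0,0,0.5,0,1],[0,0,0.5,0,1],[0,0,0.5,0,1],[0,0,0.4,0,1],[0,0,0.2,0,1],[0,0,0,0,1],[0,0,0,0,1]]' 25
```

```text
t: 5.95
ee_pos: [620.6, -155.0, 254.1]
eef_rot: [0.598, 0.801, -0.0, -0.0]
contact_force: [-0.0, 0.5, -0.2]
gripper_width: 85.3
finger_force: 0.0
```

```bash
python3 -m crank '[[0,0,0.25,0,1],[0,0,0.2,0,1],[0,0,0.08,0,1],[0,0,0,0,0],[0,0,0,0,0],[0,0,0,0,0],[0,0,0,0,0],[0,0,0,0,0],[0,0,0,0,0],[0,0,0,0,0],[0,0,0,0,0],[0,0,0,0,0],[0,0,0,0,0]]' 30
```

```text
t: 7.03
ee_pos: [620.6, -154.7, 233.4]
eef_rot: [0.598, 0.801, 0.0, 0.0]
contact_force: [-0.2, 0.1, 2.5]
gripper_width: 29.3
finger_force: 33.2
```

```bash
python3 -m crank '[[0,0,-0.1,0,0],[0,0,-0.2,0,0],[0,0,-0.3,0,0],[0,0,-0.3,0,0],[0,0,-0.3,0,0],[0,0,-0.3,0,0],[0,0,-0.3,0,0],[0,0,-0.3,0,0],[0,0,-0.3,0,0],[0,0,-0.2,0,0],[0,0,-0.1,0,0],[0,0,0,0,0],[0,0,0,0,0]]'
```

```text
t: 8.12
ee_pos: [620.4, -154.6, 340.5]
eef_rot: [0.598, 0.801, -0.0, -0.0]
contact_force: [-0.5, -0.4, -2.3]
gripper_width: 29.4
finger_force: 32.6
```

```bash
python3 -m crank '[[0.2,0.06,0,0,0],[0.4,0.06,0,0,0],[0.46,0.06,0,0,0],[0.46,0.06,0,0,0],[0.46,0.06,0,0,0],[0.46,0.06,0,0,0],[0.46,0.06,0,0,0],[0.46,0.06,0,0,0],[0.46,0.06,0,0,0],[0.46,0.06,0,0,0],[0.46,0.06,0,0,0],[0.46,0.06,0,0,0],[0.46,0.06,0,0,0],[0.46,0.06,0,0,0],[0.46,0.06,0,0,0],[0.46,0.06,0,0,0],[0.46,0.06,0,0,0],[0.46,0.06,0,0,0],[0.2,0.06,0,0,0],[0.08,0.06,0,0,0]]'
python3 -m crank '[[0,0,0,0.49,0],[0,0,0,0.49,0],[0,0,0,0.49,0],[0,0,0,0.49,0],[0,0,0,0.49,0],[0,0,0,0.49,0],[0,0,0,0,0],[0,0,0,0,0],[0,0,0,0,0]]'
python3 - <<'E'
from h import *
s=read_state(); print(s["ee_pos"],Ro.from_quat(s["eef_rot"]).as_matrix().round(3)[:2])
for cam in("scene","top"):
    im,d,W=cloud(cam); cv2.imwrite(f"pics/{cam}2.png",im)
    x,y,z=np.moveaxis(W,-1,0)
    m=(z>190)&(z<255)&(x>480)&(x<700)&(y>80)&(y<280); p=W[m]; print(cam,len(p),p.min(0),p.max(0))
    m=(z>145)&(z<170)&(x>460)&(x<715)&(y<200)&(y>150); p=W[m]; print(np.polyfit(p[:,0]-572,p[:,1],1),len(p))
    if cam=="scene": cv2.imwrite("pics/s2c.png",cv2.resize(im[150:330,190:400],None,fx=3,fy=3))
E
```

```text
t: 9.78
ee_pos: [571.6, 177.4, 340.5]
eef_rot: [0.597, 0.802, -0.0, -0.0]
contact_force: [0.1, -0.2, -1.8]
gripper_width: 29.3
finger_force: 32.6
t: 10.53
ee_pos: [572.8, 174.7, 340.7]
eef_rot: [0.709, 0.705, -0.0, 0.0]
contact_force: [-0.5, -0.7, -2.0]
gripper_width: 29.2
finger_force: 32.6
[572.81958554 174.7233271  340.70650576] [[ 0.005  1.    -0.   ]
 [ 1.    -0.005 -0.   ]]
scene 324 [544.21788509  97.52772313 201.04554582] [603.57679306 258.89036915 254.72351382]
[-1.09772004e-02  1.77044371e+02] 224
top 69 [543.68098609  96.44885022 217.8165668 ] [598.69437664 125.40222006 254.87059546]
[-5.43773099e-03  1.73648364e+02] 444
```

View pics/s2c.png

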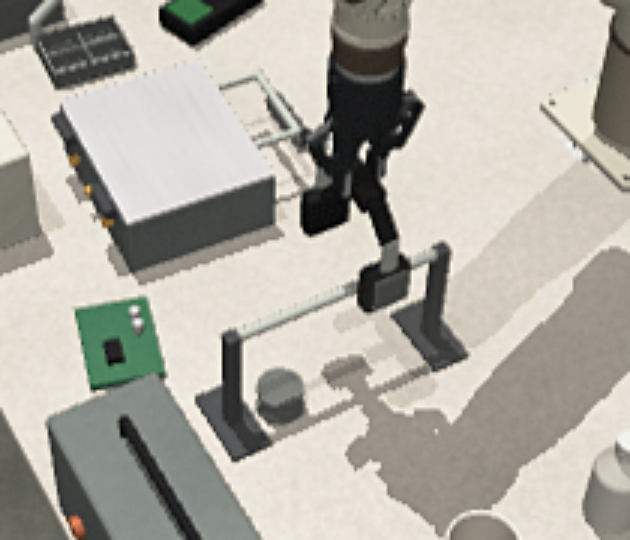

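The crop shows the headset held above the bar at about (360,260), cups on either side of it, level and clear of the posts. Measured headset centre and bar line agree within 1 mm in the scene view. I'll lower it.

```bash
python3 -m crank '[[0,0,0.15,0,0],[0,0,0.3,0,0],[0,0,0.3,0,0],[0,0,0.3,0,0],[0,0,0.3,0,0],[0,0,0.3,0,0],[0,0,0.3,0,0],[0,0,0.3,0,0],[0,0,0.3,0,0],[0,0,0.3,0,0],[0,0,0.3,0,0],[0,0,0.2,0,0],[0,0,0.1,0,0],[0,0,0.1,0,0],[0,0,0.1,0,0],[0,0,0,0,0],[0,0,0,0,0]]'
```

```text
t: 12.05
ee_pos: [573.0, 175.1, 195.1]
eef_rot: [0.709, 0.705, 0.0, 0.0]
contact_force: [0.6, 0.6, -1.7]
gripper_width: 29.2
finger_force: 32.5
```

```bash
python3 -m crank '[[0,0,0.05,0,0],[0,0,0.05,0,0],[0,0,0.05,0,0],[0,0,0,0,0],[0,0,0,0,0]]'
```

```text
t: 12.47
ee_pos: [572.7, 175.0, 188.6]
eef_rot: [0.709, 0.705, -0.0, -0.0]
contact_force: [-0.5, -0.5, -2.2]
gripper_width: 29.4
finger_force: 32.6
```

```bash
python3 -m crank '[[0,0,0.04,0,0],[0,0,0.04,0,0],[0,0,0,0,0],[0,0,0,0,0],[0,0,0,0,0]]'
```

```text
t: 12.88
ee_pos: [572.8, 175.0, 185.5]
eef_rot: [0.709, 0.705, -0.0, -0.0]
contact_force: [0.9, 0.8, -1.3]
gripper_width: 29.3
finger_force: 32.6
```

```bash
python3 -m crank '[[0,0,0.03,0,0],[0,0,0.02,0,0],[0,0,0,0,0],[0,0,0,0,0]]'
```

```text
t: 13.22
ee_pos: [572.8, 175.1, 185.3]
eef_rot: [0.709, 0.705, 0.001, 0.0]
contact_force: [-2.3, -1.5, 6.2]
gripper_width: 29.4
finger_force: 33.6
```

```bash
python3 -m crank '[[0,0,-0.02,0,0],[0,0,0,0,0.4],[0,0,0,0,0.5],[0,0,0,0,0.6],[0,0,0,0,0.8],[0,0,0,0,0.8],[0,0,0,0,0.8],[0,0,-0.1,0,0.8],[0,0,-0.2,0,0.8],[0,0,-0.4,0,0.8],[0,0,-0.5,0,0.8],[0,0,-0.5,0,0.8],[0,0,-0.5,0,0.8],[0,0,-0.5,0,0.8],[0,0,-0.5,0,0.8],[0,0,-0.5,0,0.8],[0,0,-0.2,0,0.8],[0,0,0,0,0.8]]'
python3 - <<'E'
from h import *
cloud.s=s=read_state(); print(s["ee_pos"])
for cam in("scene","top"):
    im,d,W=cloud(cam); x,y,z=np.moveaxis(W,-1,0)
    m=(z>177)&(z<205)&(x>480)&(x<700)&(y>80)&(y<280); p=W[m]; 
    if len(p)>5:print(cam,len(p),np.median(p,0),cv2.minAreaRect(p[:,:2].astype(np.float32)))
    if cam=="scene": cv2.imwrite("pics/s3c.png",cv2.resize(im[150:330,190:400],None,fx=3,fy=3))
E
```

```text
t: 14.72
ee_pos: [573.8, 175.4, 343.6]
eef_rot: [0.709, 0.705, 0.003, 0.001]
contact_force: [-0.7, 0.2, -0.1]
gripper_width: 68.3
finger_force: 0.0
[573.7843876  175.3505367  343.58936546]
scene 174 [576.42584902 181.87098545 185.98625938] ((575.3395385742188, 177.69320678710938), (85.24776458740234, 31.13640022277832), 87.21334075927734)
top 269 [572.09467316 167.48239664 185.37003231] ((571.5654907226562, 168.79718017578125), (64.68777465820312, 28.881107330322266), 89.90087127685547)
```

View pics/s3c.png

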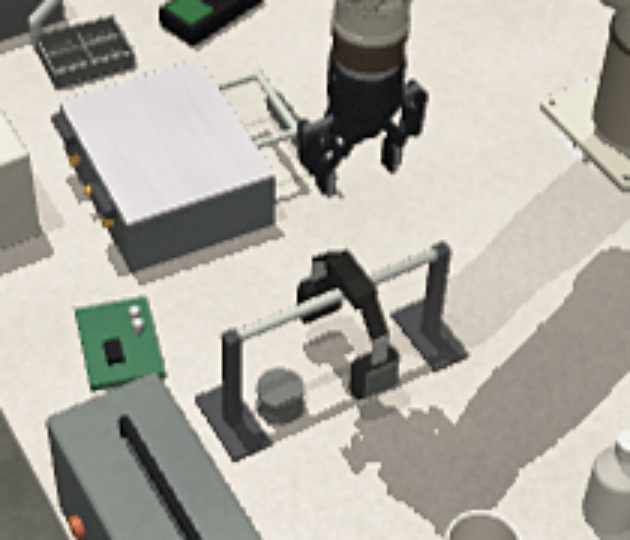

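The headset hangs level astride the bar (crop (345,300)), with one cup on each side and released. Next I go above the handle bar.

```bash
python3 -m crank '[[-0.2,-0.06,0,0.05,0.6],[-0.46,-0.14,0,0.05,0.6],[-0.48,-0.145,0.06,0.05,0.6],[-0.48,-0.145,0.06,0.05,0.6],[-0.48,-0.145,0.06,0.05,0.6],[-0.48,-0.145,0.06,0.05,0.6],[-0.48,-0.145,0.06,0.05,0.6],[-0.48,-0.145,0.06,0.05,0.6],[-0.48,-0.145,0.06,0.05,0.6],[-0.48,-0.145,0.06,0.05,0.6],[-0.48,-0.145,0.06,0.05,0.6],[-0.48,-0.145,0.06,0,0.6],[-0.48,-0.145,0.06,0,0.6],[-0.48,-0.145,0.06,0,0.6],[-0.48,-0.145,0.06,0,0.6],[-0.48,-0.145,0.06,0,0.6],[-0.48,-0.145,0.06,0,0.6],[-0.48,-0.145,0.06,0,0.6],[-0.48,-0.145,0.06,0,0.6],[-0.48,-0.145,0.06,0,0.6]]'
python3 -m crank '[[-0.3,-0.1,0,0,0.6],[-0.1,-0.05,0,0,0.6],[0,0,0,0,0.6],[0,0,0,0,0.6],[0,0,0,0,0.6]]'
cat > bar.py <<'E'
from h import *
cloud.s=s=read_state(); print(s["ee_pos"],Ro.from_quat(s["eef_rot"]).as_matrix().round(3)[:2])
im,d,W=cloud("wrist"); cv2.imwrite("pics/w4.png",im)
x,y,z=np.moveaxis(W,-1,0)
m=(z>80)&(z<105)&(x>440)&(x<482)&(y<-150)&(y>-235); p=W[m]
if len(p)>20: print("bar",len(p),np.polyfit(p[:,1]+192,p[:,0],1),np.percentile(p[:,2],[5,50,95]))
m=(z>82)&(z<106)&(x>475)&(x<490)&(y<-50)&(y>-300); p=W[m]
if len(p)>20: print("arms y", np.histogram(p[:,1],bins=range(-290,-90,10)))
m=(z>90)&(z<99)&(x>500)&(x<800)&(y<0)&(y>-400); p=W[m]; print("cover",len(p),cv2.minAreaRect(p[:,:2].astype(np.float32)))
E
python3 bar.py
```

```text
t: 16.48
ee_pos: [441.8, -192.2, 295.6]
eef_rot: [0.729, 0.685, -0.001, -0.001]
contact_force: [-0.5, 0.8, -1.0]
gripper_width: 51.4
finger_force: 0.0
t: 16.9
ee_pos: [436.6, -206.3, 296.9]
eef_rot: [0.728, 0.685, 0.0, -0.0]
contact_force: [-0.5, 0.3, -0.3]
gripper_width: 51.5
finger_force: 0.0
[ 436.55070213 -206.31126227  296.91634466] [[ 0.06   0.998 -0.   ]
 [ 0.998 -0.06   0.001]]
bar 1095 [6.12260303e-02 4.59867850e+02] [92.11780435 95.4049932  97.11498835]
arms y (array([  0,   0,   0,  97,  50,   0,   0,   0,   0,   0,   0,   0,   0,
         0,   0, 129,  16,   0,   0]), array([-290, -280, -270, -260, -250, -240, -230, -220, -210, -200, -190,
       -180, -170, -160, -150, -140, -130, -120, -110, -100]))
cover 48043 ((609.71240234375, -200.77386474609375), (242.9722442626953, 223.86676025390625), 87.92023468017578)
```

View pics/w4.png

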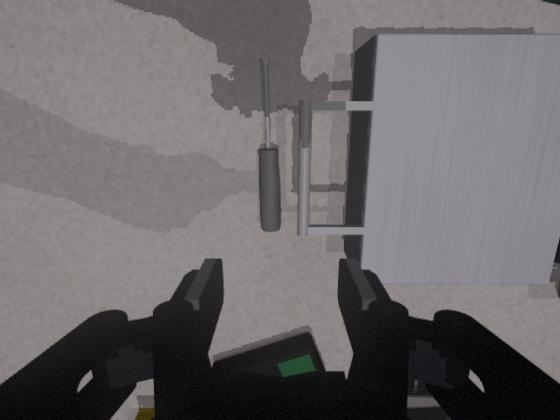

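The wrist view shows the bar at (305,170), its arms at (340,105) and (335,230), and the screwdriver in front at (269,190). The bar's middle is about (460,-194), axis at z about 91. I'll descend onto it.

```bash
python3 -m crank '[[0.17,0.28,0.2,0,0.6],[0.17,0.28,0.4,0,0.6],[0,0,0.5,0,0.6],[0,0,0.5,0,0.6],[0,0,0.5,0,0.6],[0,0,0.5,0,0.6],[0,0,0.5,0,0.6],[0,0,0.4,0,0.6],[0,0,0.3,0,0.6],[0,0,0.2,0,0.6],[0,0,0,0,0.6],[0,0,0,0,0.6],[0,0,0,0,0.6]]' 30; python3 bar.py
```

```text
t: 18.03
ee_pos: [460.6, -194.7, 137.9]
eef_rot: [0.728, 0.685, 0.0, 0.001]
contact_force: [-0.4, -0.2, 0.2]
gripper_width: 51.3
finger_force: 0.0
[ 460.63730651 -194.68680007  137.91863243] [[ 0.06   0.998  0.001]
 [ 0.998 -0.06  -0.001]]
bar 3409 [6.07901314e-02 4.60168912e+02] [92.32695467 95.52740016 96.95816884]
arms y (array([  0,   0,   0, 299, 247,   0,   0,   0,   0,   0,   0,   0,   0,
         0,   0, 489,  78,   0,   0]), array([-290, -280, -270, -260, -250, -240, -230, -220, -210, -200, -190,
       -180, -170, -160, -150, -140, -130, -120, -110, -100]))
cover 54923 ((558.0508422851562, -194.66607666015625), (95.67568969726562, 234.0679473876953), 9.363402366638184)
```

```bash
python3 -m crank '[[0,0,0.35,0,0.6],[0,0,0.35,0,0.6],[0,0,0.3,0,0.6],[0,0,0.17,0,0.6],[0,0,0,0,0],[0,0,0,0,0],[0,0,0,0,0],[0,0,0,0,0],[0,0,0,0,0],[0,0,0,0,0],[0,0,0,0,0],[0,0,0,0,0],[0,0,0,0,0],[0,0,0,0,0]]' 30
```

```text
t: 19.25
ee_pos: [460.0, -195.1, 90.8]
eef_rot: [0.728, 0.685, -0.0, 0.0]
contact_force: [-2.5, -0.7, 4.0]
gripper_width: 10.9
finger_force: 29.5
```

```bash
python3 - <<'E'
import numpy as np
t=np.array([0,.02,.05,.1,.15,.2,.25,.3,.35,.4,.45,.48,.5, .53,.58,.63,.68,.73,.78,.83,.88,.93,.97,1.0,1.03,1.06,1.05,1.02,.98,.94,.90,.88,.87])
P=np.c_[260*(1-np.cos(t)),-260*np.sin(t)]/40
C=P.round(2); print([[0,float(a),float(b),0,0] for a,b in np.diff(C,axis=0).round(2)])
E
```

```text
[[0, 0.0, -0.13, 0, 0], [0, 0.01, -0.19, 0, 0], [0, 0.02, -0.33, 0, 0], [0, 0.04, -0.32, 0, 0], [0, 0.06, -0.32, 0, 0], [0, 0.07, -0.32, 0, 0], [0, 0.09, -0.31, 0, 0], [0, 0.1, -0.31, 0, 0], [0, 0.12, -0.3, 0, 0], [0, 0.14, -0.3, 0, 0], [0, 0.08, -0.17, 0, 0], [0, 0.07, -0.12, 0, 0], [0, 0.09, -0.17, 0, 0], [0, 0.17, -0.27, 0, 0], [0, 0.19, -0.27, 0, 0], [0, 0.2, -0.26, 0, 0], [0, 0.21, -0.24, 0, 0], [0, 0.22, -0.24, 0, 0], [0, 0.23, -0.23, 0, 0], [0, 0.25, -0.21, 0, 0], [0, 0.25, -0.2, 0, 0], [0, 0.22, -0.15, 0, 0], [0, 0.16, -0.11, 0, 0], [0, 0.16, -0.1, 0, 0], [0, 0.17, -0.1, 0, 0], [0, -0.05, 0.03, 0, 0], [0, -0.17, 0.1, 0, 0], [0, -0.22, 0.14, 0, 0], [0, -0.21, 0.15, 0, 0], [0, -0.21, 0.16, 0, 0], [0, -0.1, 0.08, 0, 0], [0, -0.05, 0.04, 0, 0]]
```

```bash
python3 -m crank '[[0,0,-0.13,0,0],[0,0.01,-0.19,0,0],[0,0.02,-0.33,0,0],[0,0.04,-0.32,0,0],[0,0.06,-0.32,0,0],[0,0.07,-0.32,0,0],[0,0.09,-0.31,0,0],[0,0.1,-0.31,0,0],[0,0.12,-0.3,0,0],[0,0.14,-0.3,0,0],[0,0.08,-0.17,0,0],[0,0.07,-0.12,0,0],[0,0,0,0,0],[0,0,0,0,0],[0,0,0,0,0]]'
```

```text
t: 20.5
ee_pos: [489.7, -196.8, 214.9]
eef_rot: [0.729, 0.685, -0.002, -0.001]
contact_force: [-6.5, -2.7, 1.2]
gripper_width: 10.8
finger_force: 29.5
```

```bash
python3 -m crank '[[0,0.09,-0.17,0,0],[0,0.17,-0.27,0,0],[0,0.19,-0.27,0,0],[0,0.2,-0.26,0,0],[0,0.21,-0.24,0,0],[0,0.22,-0.24,0,0],[0,0.23,-0.23,0,0],[0,0.25,-0.21,0,0],[0,0.25,-0.2,0,0],[0,0,0,0,0],[0,0,0,0,0],[0,0,0,0,0]]'
```

```text
t: 21.5
ee_pos: [562.7, -201.4, 301.9]
eef_rot: [0.729, 0.685, -0.0, 0.001]
contact_force: [-8.6, -1.3, 11.3]
gripper_width: 10.4
finger_force: 31.3
```

```bash
python3 -m crank '[[0,0.19,-0.18,0,0],[0,0.15,-0.12,0,0],[0,0.16,-0.11,0,0],[0,0.17,-0.1,0,0],[0,0.06,-0.03,0,0],[0,0,0,0,0],[0,0,0,0,0],[0,0,0,0,0],[0,0,0,0,0]]'
cat > ang.py <<'E'
from h import *
s=read_state(); print(s["ee_pos"],s["contact_force"].round(1))
from numpy.linalg import svd
for cam in("scene","top"):
    im,d,W=cloud(cam); x,y,z=np.moveaxis(W,-1,0)
    u=(x-720)*.998-(y+210)*.061; v=(y+197)*.998+(x-600)*.061
    m=(z>120)&(z<275)&(u>-150)&(u<0)&(abs(v)<115)&(d>0); q=np.c_[u[m],z[m]]
    if len(q)<50: print(cam,len(q)); continue
    for _ in range(4):
        c=q.mean(0); n=svd(q-c,full_matrices=False)[2]; r=(q-c)@n[1]; q=q[abs(r)<max(4,1.5*np.median(abs(r)))]
    print(cam,len(q),"angle",np.arctan(-n[0][1]/n[0][0]))
E
python3 ang.py
```

```text
t: 22.25
ee_pos: [592.5, -203.3, 321.8]
eef_rot: [0.729, 0.685, -0.0, 0.0]
contact_force: [-3.3, -2.5, 4.9]
gripper_width: 10.9
finger_force: 30.9
[ 592.51028442 -203.25143464  321.8093123 ] [-3.3 -2.5  4.9]
scene 1365 angle 1.056136007352447
top 1176 angle 1.0539807965289738
```

Both views give a cover angle of 1.055 rad, past balance. I'll hold briefly, then lower gently to 0.87.

```bash
python3 -m crank '[[0,0,0,0,0],[0,0,0,0,0],[0,-0.05,0.03,0,0],[0,-0.11,0.065,0,0],[0,-0.14,0.09,0,0],[0,-0.14,0.1,0,0],[0,-0.14,0.1,0,0],[0,-0.14,0.1,0,0],[0,-0.13,0.1,0,0],[0,-0.09,0.07,0,0],[0,-0.05,0.035,0,0],[0,0,0,0,0],[0,0,0,0,0],[0,0,0,0,0],[0,0,0,0,0],[0,0,0,0,0],[0,0,0,0,0]]'; python3 ang.py
```

```text
t: 23.77
ee_pos: [553.0, -200.8, 293.6]
eef_rot: [0.728, 0.685, -0.0, 0.0]
contact_force: [-5.3, -1.9, 6.7]
gripper_width: 10.8
finger_force: 31.5
[ 552.99434077 -200.75167735  293.62848864] [-5.3 -1.9  6.7]
scene 1447 angle 0.8689255241216978
top 1964 angle 0.872377501705653
```

```bash
python3 -m crank '[[0,0,0,0,0],[0,0,0,0,0],[0,0,0,0,0],[0,0,0,0,0],[0,0,0,0,0],[0,0,0,0,0]]'; python3 - <<'E'
from h import *
im,_=vision.camera("scene"); cv2.imwrite("pics/s5c.png",cv2.resize(im[120:320,170:400],None,fx=3,fy=3))
E
```

```text
t: 24.37
ee_pos: [553.0, -200.7, 293.6]
eef_rot: [0.728, 0.685, -0.0, 0.0]
contact_force: [-5.2, -2.4, 6.4]
gripper_width: 11.2
finger_force: 31.5
```

View pics/s5c.png

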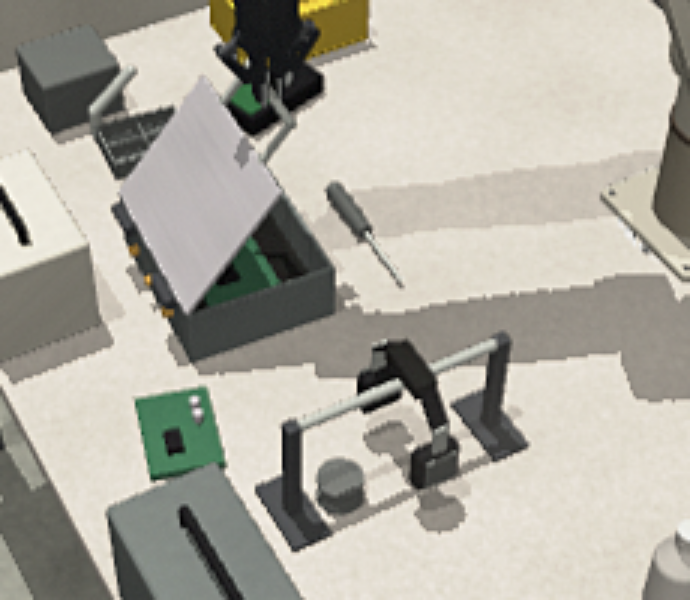

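The cover stands half open, held by the bar at about (275,95). The headset hangs level on the rail at (405,390), and the spool and screwdriver are where they were. I'll hand the job in.

```bash
python3 -c "
from station import job; print(job.finish_job())"
```

```text
the job is handed in; nothing more can be done
None
```

I handed the job in at about 24 s: the headset hangs free astride the rail, the cover went to 1.055 rad (past balance), and the gripper now holds it still by the bar at 0.87 rad (50 degrees); the hand-in gave no verdict.

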